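Shut, latch and start the bench shaker

ROBOT

A 6-joint arm with a two-finger parallel gripper is mounted at the origin on the work surface. World frame = base frame: x ahead of the robot, y to its left, z up, the work surface at z = 0. Lengths are in m, angles in degrees, forces in N, time in s.
With the tool pointing down it reaches from about 0.275 to 0.825 m from the base axis. Payload 5.2 kg.
Tool frame: the origin (TCP) lies between the finger pads; the fingertips stand 22 mm ahead of it and the grasp point (between the pads) lies 3 mm ahead of it; x points along the fingers, y is the direction in which the jaws open and shut, and the axes are right-handed (so a half turn about x gives the same grasp; the last joint's range is limited). The gripper opens to 93 mm and grips with 3 to 60 N. Pads are 15 mm wide; open, the fingers measure 128 mm over their backs; the gripper's body (75 mm by 188 mm) begins 65 mm behind the grasp point.
Start: joints at [60.63, 14.817, 87.949, -0, 77.235, -11.62], TCP at [0.168, 0.524, 0.241] pointing down, gripper open.
Joint ranges: [-179.93, 179.93], [-52.35, 119.4], [10.71, 147.94], [-69.91, 249.91], [12.55, 155.21], [-178.61, 178.61]. Speed limits (degrees/s): [147.25, 147.25, 180, 180, 180, 180].

INTERFACE

Orientations are given as a 3x3 rotation matrix whose columns are the frame's x, y, z axes.
In Python, from rig import env gives the robot as it stands.
- The arm moves only by the tool apply_moves, never from a script. Its argument "targets" is one flat list of numbers, 5 for each row, row after row: the shift along the tool's x, y, z in cm, then the turn about the tool's x in rad, then the finger opening in cm, from 0 to 9.3. In form: [tx, ty, tz, turn, gripper, tx, ty, tz, turn, gripper, ...]. A call has 1 to 12 rows; each row shifts and turns the commanded pose from where the row before left it, along the tool's axes as they then stand; what a row does not reach is not made up. A row lasts 1/12 s, in which the tool goes at most 41.7 mm and 7.16 degrees, less where a joint would pass 70% of its speed; a pose out of reach is approached as far as the arm can. A call is refused whole if a number of a shift passes 4.17 or a number of a turn 0.125, either way. A call with a gripper value outside its range is refused whole. The fingers move at their own pace and stop on an object; "squeeze" is the grip in N (left out, the last holds). Time passes only in rows, so rows that do not move let the fingers close. It gives the time, the measured TCP pose, the force and the opening at its end, in the units of the state.
- env.observe(): the state, without advancing time (a new reading comes with each control period).
- env.snapshot(name): name is "scene" or "top" or "wrist"; returns the picture (400x640x3 uint8, blue, green, red); there is no depth.
- env.camera_params(name): a dict with "K" (3x3 intrinsics, pixels), "distortion" ([k1, k2, p1, p2, k3] as OpenCV has them; the pictures are not rectified), "R" (3x3) and "t" (3): a world point X has camera coordinates R X + t. Camera axes: x right, y down, z forward; pixel columns grow to the right and rows downward; lengths in m; the calibration is good to about 2 mm. A picture is of the moment at which its call begins: read the wrist's pose just before it. camera_params takes no time and is no camera call; for the wrist camera it gives the pose at the moment of the call.
- env.finish_job(): hands the job in, once; it reports no verdict.
The state is a dict: "time": time; "joints": joint angles; "joint_velocities": joint speeds; "effort": joint torques, N m; "eef_pos": TCP position; "eef_rot": TCP orientation; "ft_force": force on the tool from outside, world axes, zero at the start; "ft_torque": the same for the moment, N m; "gripper_width": finger opening in m.
Only numpy, scipy, OpenCV 4.12 (cv2) and the standard library are available. Lean on these libraries where they do the work, as an engineer would, in place of code of your own. Each camera call takes 0.05 s, during which the arm holds its last target.

TASK

Get the bench shaker running using fingertip pushes only: push its raised clear hood gently down until it is fully shut, then slide the latch all the way across over the hood's lip, then press the large round start key fully down and let it come up again. Do not press the small square stop key, do not raise the hood further or slam it, and leave the vial, jars, boxes and timer standing where they are.

Things in the scene. Friction and masses are not known exactly. Their poses are not given: they have to be found in the camera images.
- shaker: White bench-top shaker, fixed to the bench, 380 deep (its x) x 340 wide (its y) mm. Origin: centre of its underside, on the bench. Its z is up, its -x side is the front (turned roughly to the robot), its +y the latch side. The front 100 mm (x -190 to -90 mm) is a flat control deck 60 mm high; the body behind it is 90 mm high and carries the clear hood.
- hood (a joint): Hood hinge angle, rad: 0 = fully shut (stop), grows as the hood's front rises; 1.3 is its upper stop. It starts part open and its stiff hinge keeps it at any angle; pushing it down takes about 2 to 6 N at the lip. Its hinge axis runs along the shaker's y.
- hood_hinge (a point): Point on the hood's hinge axis, at mid width, 92 mm above the bench, 140 mm behind the shaker's origin. Axes as the shaker.
- hood_lip (a point): On top of the grey lip at mid-front of the hood, 12 mm in from its free edge, 243 mm from the hinge along the hood's -x, 8 mm up its z. Lip: 100 wide (y), 30 deep, 8 mm thick; the clear front panel rises from its root leaning 30 deg back. The frame turns with the hood: z is the lip's upper normal, -x points to the free edge. Shut: lip top 100, hood top 164 mm above the bench; free edge at shaker x -115 mm.
- latch (a joint): Travel of the latch, m: 0 = open, 0.03 = fully across (stop), its steel tongue then over the hood's lip. Stays where it is left; sliding takes about 2 N.
- latch_face (a point): Centre of the outer side of the latch's thumb block (grey, 30 mm along shaker x, 24 mm along y, rising to 50 mm above the deck) and 30 mm above the deck; shaker x -108 mm. The face looks along the shaker's +y; pushing it along the shaker's -y slides the latch across. Axes as the shaker. Beside it 50 mm of deck is free.
- start (a joint): Travel of the start key, m: 0 = up, 0.005 = fully down. It springs back; fully down takes about 4 N.
- start_top (a point): Centre of the top of the start key: the larger, round white key, 32 mm across, 14 mm above the deck, on a black square base, 35 mm from the deck's front edge. It and the stop key may be in either order.
- stop (a joint): Travel of the stop key, m: 0 = up, 0.005 = down.
- stop_top (a point): Centre of the top of the stop key: the smaller, square white key, 18 mm wide, 14 mm above the deck, about 65 mm beside the start key. Not to be pressed.
- vial: Bystander: small screw-capped vial, 22 mm across, 45 mm tall, standing on the shaker's control deck beyond the keys. Origin: centre of its underside.
- jar_a: Bystander: glass jar with dark metal cap, 64 mm across, 120 mm tall, on the bench beside the shaker. Origin: centre of its underside.
- jar_b: Bystander: glass jar with green cap, 72 mm across, 110 mm tall, on the bench beside the shaker. Origin: centre of its underside.
- jar_c: Bystander: small glass jar with blue cap, 54 mm across, 70 mm tall, on the bench on the latch side of the shaker. Origin: centre of its underside.
- slide_box: Bystander: closed black box, 100 x 80 x 80 mm, on the bench on the latch side of the shaker. Origin: centre of its underside.
- timer: Bystander: white bench timer, 30 x 75 x 70 mm, standing on the bench to the robot's left. Origin: centre of its underside.
- tip_box: Bystander: open yellow compartment box, 120 x 85 x 50 mm, on the bench to the robot's right. Origin: centre of its underside.

How it is judged:
By the outcome, as a careful person would: the job done as asked, in the order asked, and still so for the second after the job is handed in, with the robot touching nothing.
It also fails if it takes over 58 s, if anything falls off the work surface, if the arm or the gripper's body presses on something with over 40 N, if the wrist force passes 120 N, or if a joint passes its speed limit or range.

## Working session

There is one attempt and no reset: what is moved stays moved. The work goes in short steps, Python scripts to look and compute and a tool call to move; the robot and the scene stay as the last step left them, time stands still between calls to the robot, and variables do not carry over. Pictures are saved under pics/ and viewed, and the job is handed in when it is done.

Besides the shell and the picture viewer there is one more tool, called after ">>>" by a JSON object that holds its "fn" and its "kwargs", one argument or row to a line. apply_moves: Moves the arm, as the interface text tells. Its arguments: {"type":"object","properties":{"targets":{"type":"array"},"squeeze":{"type":"number"}},"required":["targets"]}

```bash
ls; mkdir -p pics; cat > h.py <<'E'
import numpy as np,cv2,json
from rig import env
E
python3 - <<'E'
from h import *
o=env.observe();print(o)
P={}
for n in ["scene","top","wrist"]:
    p=env.camera_params(n);P[n]={k:np.array(v).tolist() for k,v in p.items()}
    cv2.imwrite(f"pics/{n}0.png",env.snapshot(n))
json.dump(P,open("cams.json","w"));print(P)
E
```

```text
pics
{'time': 0.0, 'joints': array([ 6.06304742e+01,  1.48598084e+01,  8.80093989e+01,  2.01978274e-04,
        7.72342981e+01, -1.16186514e+01]), 'joint_velocities': array([-0.03163061,  0.03159935,  0.03426224,  0.07822506, -0.03665427,
       -0.03152544]), 'effort': array([ 6.39613154e-04, -4.37307394e+01, -2.84000891e+01,  7.17689143e-02,
        4.12571558e-02, -1.48204122e-04]), 'eef_pos': array([0.16740444, 0.5233867 , 0.23982427]), 'eef_rot': array([[-8.88980648e-04,  3.04878793e-01,  9.52390745e-01],
       [-1.57264026e-03,  9.52389517e-01, -3.04879868e-01],
       [-9.99998368e-01, -1.76880033e-03, -3.67191187e-04]]), 'ft_force': array([-0.62220112,  0.49769521, -0.38593373]), 'ft_torque': array([ 0.03152128, -0.00963756,  0.01569941]), 'gripper_width': 0.09302945464780085}
{'scene': {'K': [[382.7918948123854, 0.0, 320.27660373748057], [0.0, 382.7918948123854, 200.12205217729266], [0.0, 0.0, 1.0]], 'distortion': [-0.059977557826753194, 0.0, 0.0, 0.0, 0.0], 'R': [[-0.6694067293320562, 0.7427812284922548, 0.013064353198515207], [0.6445215130864219, 0.5894191581389654, -0.48
[... 363 characters left out ...]
6, -0.9996335367215932, -0.02120731937478174], [-0.988058621174833, 0.01987053374978147, -0.1527917635561107], [0.1531571717409034, 0.018383529312345336, -0.9880308328156311]], 't': [0.03185374892679673, 0.6013121818583359, 1.4670721424440212]}, 'wrist': {'K': [[314.64746597799825, 0.0, 318.93898939888004], [0.0, 314.64746597799825, 199.75304254725665], [0.0, 0.0, 1.0]], 'distortion': [0.01737526320586333, 0.0, 0.0, 0.0, 0.0], 'R': [[0.3056408396380222, 0.9521442465344647, -0.002238512158409265], [0.91144779529129, -0.291895536481986, 0.28993087493494474], [0.27540260275461054, -0.09065500302361772, -0.9570449711600684]], 't': [-0.5486921669280574, -0.03419467244331002, 0.3924193905983418]}}
```

View pics/scene0.png

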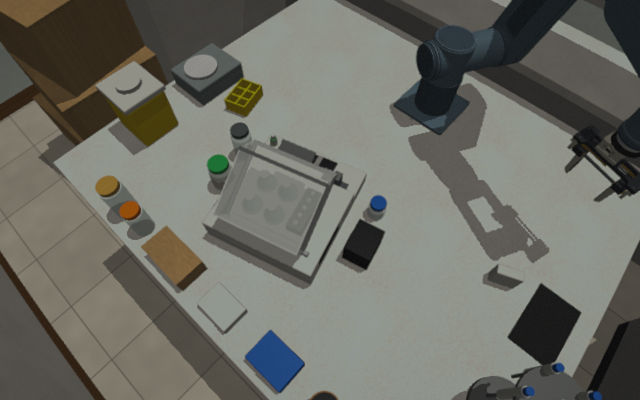

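View pics/top0.png

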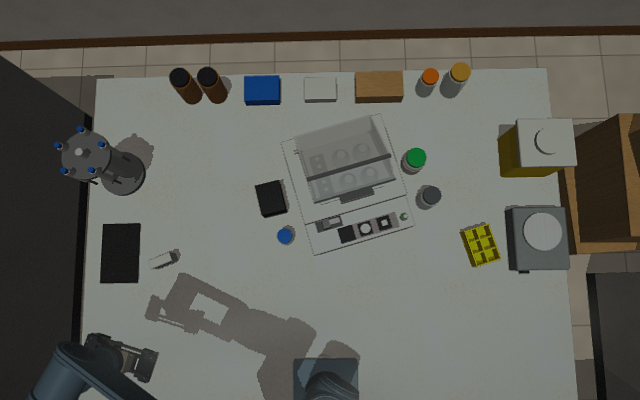

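View pics/wrist0.png

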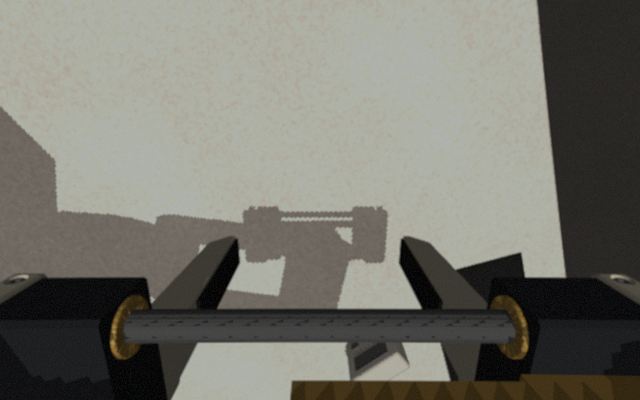

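```bash
python3 - <<'E'
import cv2
a=cv2.imread('pics/top0.png');cv2.imwrite('pics/top0c.png',cv2.resize(a[100:270,265:445],None,fx=4.4,fy=3.5*1.2571,interpolation=cv2.INTER_CUBIC)[:600*2])
c=a[105:260,270:425];cv2.imwrite('pics/top0c.png',cv2.resize(c,None,fx=3.8,fy=3.8,interpolation=cv2.INTER_CUBIC))
a=cv2.imread('pics/scene0.png');c=a[110:290,190:400];cv2.imwrite('pics/scene0c.png',cv2.resize(c,None,fx=3.3,fy=3.3,interpolation=cv2.INTER_CUBIC))
E
```

```text
(no output)
```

View pics/top0c.png

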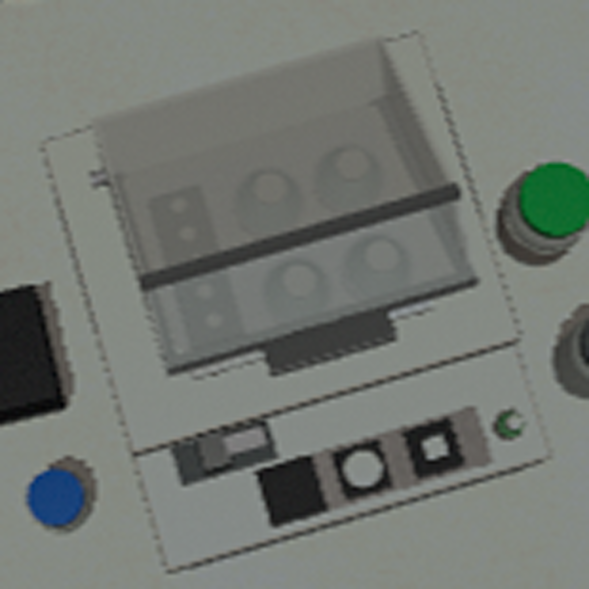

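View pics/scene0c.png

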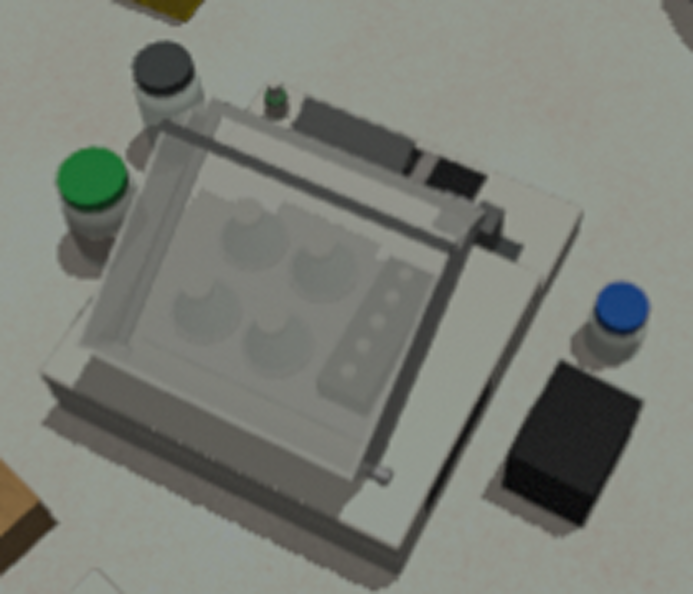

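```bash
cat >> h.py <<'E'
from scipy.optimize import least_squares
P=json.load(open('cams.json'))
def cam(n,p=None):
    p=p or P[n]; return [np.array(p[k]) for k in('K','distortion','R','t')]
def proj(n,X,p=None):
    K,d,R,t=cam(n,p); return cv2.projectPoints(np.atleast_2d(X).astype(float),cv2.Rodrigues(R)[0],t,K,d)[0][:,0]
def ray(n,uv,p=None):
    K,d,R,t=cam(n,p); q=cv2.undistortPoints(np.array(uv,float).reshape(-1,1,2),K,d)[:,0]
    D=np.c_[q,np.ones(len(q))]@R; return -R.T@t,D
def onz(n,uv,z,p=None):
    C,D=ray(n,uv,p); return C+D*((z-C[2])/D[:,2])[:,None]
def S2W(s,X):
    c,q=np.cos(s[2]),np.sin(s[2]);X=np.atleast_2d(X);return np.c_[s[0]+c*X[:,0]-q*X[:,1],s[1]+q*X[:,0]+c*X[:,1],X[:,2]]
def W2S(s,X):
    X=np.atleast_2d(X)-[s[0],s[1],0];c,q=np.cos(s[2]),np.sin(s[2]);return np.c_[c*X[:,0]+q*X[:,1],-q*X[:,0]+c*X[:,1],X[:,2]]
E
python3 - <<'E'
from h import *
tc=lambda l:np.array(l,float)/3.8+[270,105]
uv=tc([(168,571),(550,460),(133,453),(520,341),(42,142),(418,31)])
M=np.array([(-.19,.17,.06),(-.19,-.17,.06),(-.09,.17,.09),(-.09,-.17,.09),(.19,.17,.09),(.19,-.17,.09)])
f=lambda s:(proj('top',S2W(s,M))-uv).ravel()
r=least_squares(f,[.55,0,0]);s=r.x;print(s,np.degrees(s[2]),r.fun.round(2))
sc=lambda l:np.array(l,float)/3.3+[190,110]
uv2=sc([(583,213),(45,373),(400,545)]);M2=np.array([(-.19,.17,.06),(.19,-.17,.09),(.19,.17,.09)])
print('scene resid',proj('scene',S2W(s,M2))-uv2)
f2=lambda s:np.r_[f(s),(proj('scene',S2W(s,M2))-uv2).ravel()]
r=least_squares(f2,s);s=r.x;print(s,np.degrees(s[2]),r.fun.round(2));np.save('s.npy',s)
k=onz('top',tc([(361,469),(436,447),(508,424)]),.074);print('keys',k,W2S(s,k))
l=onz('top',tc([(205,466),(262,431),(225,450),(245,442)]),.11);print('latch?',W2S(s,l))
# hood
def hood(a,X):
    X=np.atleast_2d(X);c,q=np.cos(a),np.sin(a)  # hood local from hinge
    return S2W(s,np.c_[.14+c*X[:,0]+q*X[:,2],X[:,1],.092-q*X[:,0]+c*X[:,2]])
for a in np.radians([0,10,20,30,40,50,60]):
    H=[(-.255,.05,.008),(-.255,-.05,.008),(-.225,.05,.008)]
    print(np.degrees(a).round(),((proj('top',hood(a,H))-[270,105])*3.8).round().tolist(),((proj('scene',hood(a,H))-[190,110])*3.3).round().tolist())
E
```

```text
[ 0.65664062 -0.08221575  0.26762684] 15.333888162198129 [-0.7   0.37  0.69 -0.54 -0.63  0.42  0.53 -0.33 -0.56 -0.18  0.68  0.18]
scene resid [[ 0.56428281 -2.4598662 ]
 [-2.77128695 -1.39450721]
 [-1.12253129  0.84773236]]
[ 0.6563498  -0.08077566  0.27028492] 15.48618546171032 [-0.96  0.56  0.35 -0.62 -0.97  0.64  0.11 -0.38 -1.11  0.09  0.05  0.19
  0.9  -2.42 -2.3  -0.94 -0.38  1.07]
keys [[ 0.51082268 -0.13364817  0.074     ]
 [ 0.5280588  -0.19686053  0.074     ]
 [ 0.5462254  -0.25779808  0.074     ]] [[-0.15436101 -0.01209635  0.074     ]
 [-0.15462874 -0.07761592  0.074     ]
 [-0.15339237 -0.14119172  0.074     ]]
latch? [[-0.11825314  0.11287952  0.11      ]
 [-0.10402114  0.05999597  0.11      ]
 [-0.11034276  0.09347579  0.11      ]
 [-0.10871396  0.07592816  0.11      ]]
0.0 [[277.0, 442.0], [393.0, 407.0], [267.0, 407.0]] [[435.0, 192.0], [337.0, 150.0], [420.0, 217.0]]
10.0 [[277.0, 429.0], [397.0, 394.0], [266.0, 395.0]] [[433.0, 168.0], [332.0, 125.0], [418.0, 196.0]]
20.0 [[274.0, 407.0], [398.0, 370.0], [263.0, 374.0]] [[427.0, 149.0], [322.0, 106.0], [412.0, 182.0]]
30.0 [[268.0, 375.0], [395.0, 337.0], [258.0, 345.0]] [[417.0, 138.0], [307.0, 93.0], [402.0, 173.0]]
40.0 [[259.0, 333.0], [389.0, 295.0], [250.0, 309.0]] [[401.0, 136.0], [287.0, 89.0], [387.0, 172.0]]
50.0 [[248.0, 284.0], [380.0, 245.0], [239.0, 265.0]] [[380.0, 143.0], [262.0, 93.0], [369.0, 180.0]]
60.0 [[233.0, 228.0], [367.0, 188.0], [227.0, 217.0]] [[355.0, 161.0], [232.0, 109.0], [346.0, 197.0]]
```

>>> {"fn": "apply_moves", "kwargs": {
  "targets": [-2,0,0,-0.116,0,-2,0,0,-0.116,0,-2,0,0,-0.116,0,-2,0,0,-0.116,0,-2,0,0,-0.116,0],
  "squeeze": 10
}}

```text
time: 0.57
eef_pos: [0.1675, 0.5236, 0.3413]
eef_rot: [[-0.0, -0.272, 0.962], [-0.001, 0.962, 0.272], [-1.0, -0.001, -0.001]]
ft_force: [0.7, 0.1, 0.2]
gripper_width: 0.0644
```

```bash
cat >> h.py <<'E'
def st():
    o=env.observe();s=np.load('s.npy');R=o['eef_rot'];a=np.degrees(np.arctan2(R[1,1],R[0,1]))-90-np.degrees(s[2])
    p=o['eef_pos'];tip=p+.022*R[:,0]
    print('t',round(o['time'],2),'tcp',p.round(4),'tip in S',W2S(s,tip).round(4)[0],'yawerr',a.round(2),'down',R[:,0].round(3),'F',o['ft_force'].round(2),'w',round(o['gripper_width'],3),'j6',o['joints'].round(0))
    return o
E
python3 -c "
from h import *
st()"
```

```text
t 0.57 tcp [0.1675 0.5236 0.3413] tip in S [-0.3097  0.7129  0.3193] yawerr 0.32 down [-0.    -0.001 -1.   ] F [0.68 0.11 0.18] w 0.064 j6 [ 61.  12.  78.   0.  90. -45.]
```

>>> {"fn": "apply_moves", "kwargs": {
  "targets": [0,-4,0.8,0,0,0,-4,0.8,0,0,0,-4,0.8,0,0,0,-4,0.8,0,0,0,-4,0.8,0,0,0,-4,0.8,0,0,0,-4,0.8,0,0,0,-4,0.8,0,0,0,-4,0.8,0,0,0,-4,0.8,0,0]
}}

```text
time: 1.4
eef_pos: [0.3516, 0.1579, 0.3407]
eef_rot: [[0.0, -0.267, 0.964], [0.0, 0.964, 0.267], [-1.0, 0.0, 0.001]]
ft_force: [0.7, 0.4, -0.4]
gripper_width: 0.0012
```

>>> {"fn": "apply_moves", "kwargs": {
  "targets": [0,-4,0.8,0,0,0,-4,0.8,0,0,0,-4,0.8,0,0,0,-4,0.8,0,0,0,-4,0.8,0,0,0,-4,0.8,0,0,0,0,0,0,0,0,0,0,0,0]
}}

```text
time: 2.07
eef_pos: [0.4621, -0.0605, 0.3397]
eef_rot: [[-0.002, -0.263, 0.965], [0.001, 0.965, 0.263], [-1.0, 0.001, -0.002]]
ft_force: [-0.2, -0.2, -0.3]
gripper_width: 0.0003
```

```bash
python3 - <<'E'
from h import *
st();p=env.camera_params('wrist');im=env.snapshot('wrist');cv2.imwrite('pics/w1.png',im)
json.dump({k:np.array(v).tolist() for k,v in p.items()},open('w1.json','w'))
E
```

```text
t 2.07 tcp [ 0.4621 -0.0605  0.3397] tip in S [-0.1818  0.0714  0.3177] yawerr -0.23 down [-0.002  0.001 -1.   ] F [-0.21 -0.17 -0.32] w 0.0 j6 [ -21.    3.   88.    0.   89. -126.]
```

View pics/w1.png

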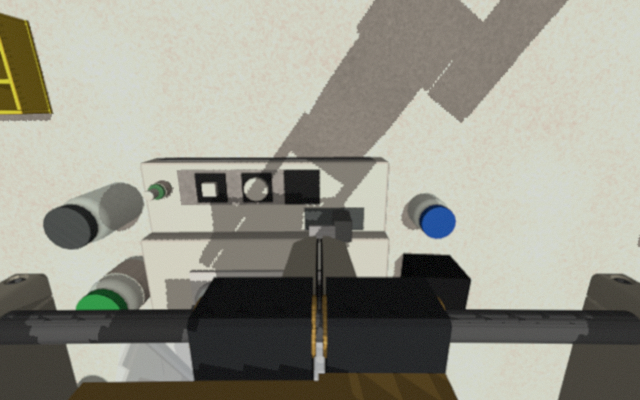

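```bash
python3 - <<'E'
import cv2
a=cv2.imread('pics/w1.png')[145:265,135:395];cv2.imwrite('pics/w1c.png',cv2.resize(a,None,fx=3,fy=3,interpolation=cv2.INTER_CUBIC))
E
```

```text
(no output)
```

View pics/w1c.png

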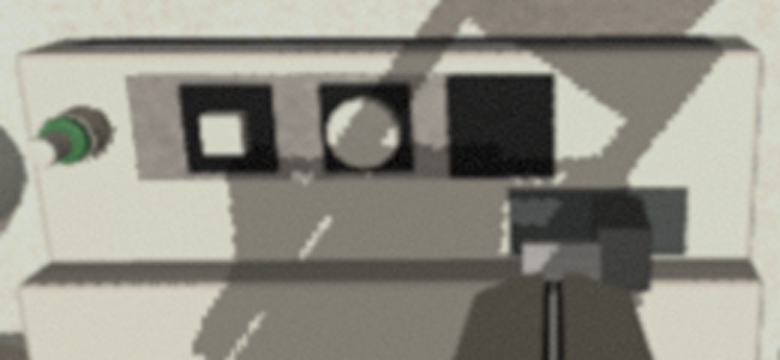

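```bash
python3 - <<'E'
from h import *
p=json.load(open('w1.json'));s=np.load('s.npy')
C,_=ray('wrist',[(0,0)],p);print('cam S',W2S(s,C))
wc=lambda l:np.array(l,float)/3+[135,145]
uvw=wc([(20,52),(760,50),(20,285),(762,288)])
tc=lambda l:np.array(l,float)/3.8+[270,105]
uv=tc([(168,571),(550,460),(133,453),(520,341),(42,142),(418,31)])
M=np.array([(-.19,.17,.06),(-.19,-.17,.06),(-.09,.17,.09),(-.09,-.17,.09),(.19,.17,.09),(.19,-.17,.09)])
Mw=M[[1,0,3,2]]
for w in (lambda s:(proj('wrist',S2W(s,Mw),p)-uvw).ravel(), lambda s:np.r_[(proj('wrist',S2W(s,Mw),p)-uvw).ravel(),(proj('top',S2W(s,M))-uv).ravel()]):
    r=least_squares(w,s);print(r.x,np.degrees(r.x[2]),r.fun.round(2))
s=r.x;np.save('s.npy',s)
k=onz('wrist',wc([(362,133),(222,133)]),.074,p);print('keys',k,W2S(s,k))
k=onz('top',tc([(361,469),(436,447)]),.074);print('keys top',k,W2S(s,k))
print('block top',W2S(s,onz('wrist',wc([(598,228),(652,228),(652,292),(600,292)]),.11,p)))
print('block front bottom',W2S(s,onz('wrist',wc([(598,195),(650,195)]),.065,p)))
st()
E
```

```text
cam S [[-0.26224627  0.07105283  0.4841177 ]]
[ 0.65979907 -0.08212562  0.26585811] 15.232547916577717 [-2.11  0.6   2.42  1.3  -2.03  0.18  1.79 -1.19]
[ 0.65907698 -0.08206221  0.26672238] 15.282066741579824 [-2.11  0.21  2.52  0.7  -1.97 -0.18  1.96 -1.75 -0.83 -0.43  0.57 -1.23
 -0.72 -0.39  0.44 -1.03 -0.57 -0.96  0.66 -0.5 ]
keys [[ 0.51186729 -0.1356617   0.074     ]
 [ 0.52829913 -0.19607996  0.074     ]] [[-0.15613162 -0.01290399  0.074     ]
 [-0.15620533 -0.07551681  0.074     ]]
keys top [[ 0.51082268 -0.13364817  0.074     ]
 [ 0.5280588  -0.19686053  0.074     ]] [[-0.15660859 -0.01068633  0.074     ]
 [-0.15664289 -0.07620644  0.074     ]]
block top [[-0.12403344  0.0917332   0.11      ]
 [-0.12400138  0.11454123  0.11      ]
 [-0.09458361  0.11539312  0.11      ]
 [-0.094612    0.09296843  0.11      ]]
block front bottom [[-0.12357366  0.09388744  0.065     ]
 [-0.12353777  0.11823281  0.065     ]]
t 2.12 tcp [ 0.4616 -0.0591  0.34  ] tip in S [-0.1845  0.0742  0.318 ] yawerr 0.09 down [-0.002  0.001 -1.   ] F [-0.29  0.54 -0.88] w 0.0 j6 [ -21.    3.   88.    0.   89. -126.]
```

```bash
cat >> h.py <<'E'
def hoodS(a,X):
    X=np.atleast_2d(X);c,q=np.cos(a),np.sin(a)
    return np.c_[.14+c*X[:,0]+q*X[:,2],X[:,1],.092-q*X[:,0]+c*X[:,2]]
E
python3 - <<'E'
from h import *
s=np.load('s.npy')
tc=lambda l:np.array(l,float)/3.8+[270,105]
uv=tc([(272,376),(396,341)])
H=[(-.255,.05,.006),(-.255,-.05,.006)]
r=least_squares(lambda a:(proj('top',S2W(s,hoodS(a[0],H)))-uv).ravel(),[.5]);a=r.x[0];print(a,np.degrees(a),r.fun)
for b in [a,.5,.4,.3,.2,.1,0]: print(round(b,2),'lip pt',hoodS(b,[-.243,0,.008]).round(4),'edge',hoodS(b,[-.255,0,.008]).round(4))
E
```

```text
0.5022114792947052 28.774598186608337 [-0.30554544  0.25644087  0.24144374 -0.21646357]
0.5 lip pt [[-0.0691  0.      0.216 ]] edge [[-0.0797  0.      0.2218]]
0.5 lip pt [[-0.0694  0.      0.2155]] edge [[-0.0799  0.      0.2213]]
0.4 lip pt [[-0.0807  0.      0.194 ]] edge [[-0.0918  0.      0.1987]]
0.3 lip pt [[-0.0898  0.      0.1715]] edge [[-0.1012  0.      0.175 ]]
0.2 lip pt [[-0.0966  0.      0.1481]] edge [[-0.1083  0.      0.1505]]
0.1 lip pt [[-0.101   0.      0.1242]] edge [[-0.1129  0.      0.1254]]
0 lip pt [[-0.103  0.     0.1  ]] edge [[-0.115  0.     0.1  ]]
```

>>> {"fn": "apply_moves", "kwargs": {
  "targets": [0.8,-1.85,2.95,0,0,0.8,-1.85,2.95,0,0,0.8,-1.85,2.95,0,0,0.8,-1.85,2.95,0,0,1,0,0,0,0,1,0,0,0,0,1,0,0,0,0,1,0,0,0,0,0,0,0,0,0,0,0,0,0,0]
}}

```text
time: 2.95
eef_pos: [0.5942, -0.0979, 0.269]
eef_rot: [[-0.0, -0.267, 0.964], [0.0, 0.964, 0.267], [-1.0, 0.0, -0.0]]
ft_force: [0.2, -0.6, 0.7]
gripper_width: 0.0007
```

```bash
python3 - <<'E'
from h import *
st()
for n,f,(r0,r1,c0,c1) in (('scene',3.3,(90,250,200,420)),('top',3.8,(105,260,270,425))):
    im=env.snapshot(n);cv2.imwrite(f'pics/{n}1.png',cv2.resize(im[r0:r1,c0:c1],None,fx=f,fy=f,interpolation=cv2.INTER_CUBIC))
E
```

```text
t 2.95 tcp [ 0.5942 -0.0979  0.269 ] tip in S [-0.0667  0.0019  0.247 ] yawerr 0.23 down [-0.  0. -1.] F [ 0.18 -0.63  0.68] w 0.001 j6 [ -20.   19.   78.    0.   83. -125.]
```

View pics/scene1.png

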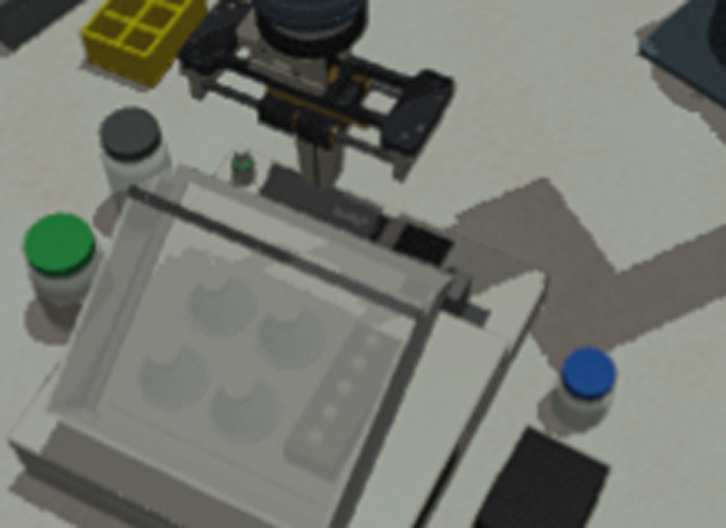

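View pics/top1.png

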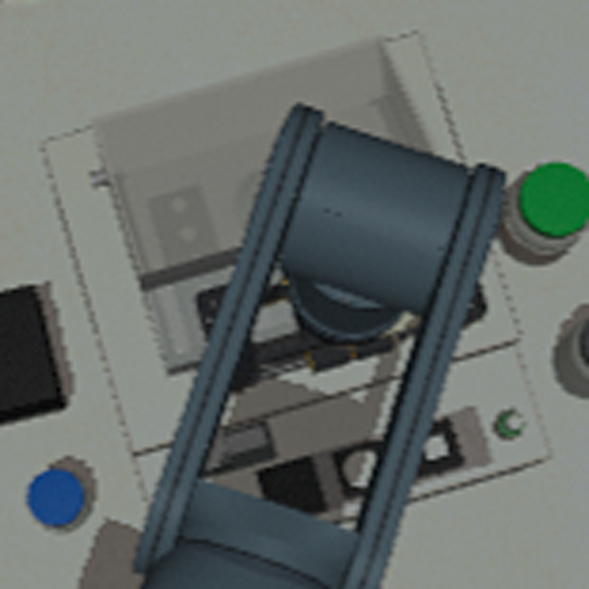

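>>> {"fn": "apply_moves", "kwargs": {
  "targets": [0.3,0,0,0,0,0.3,0,0,0,0,0.3,0,0,0,0,0.3,0,0,0,0,0.3,0,0,0,0,0.3,0,0,0,0,0.3,0,0,0,0,0.2,0,0,0,0,0.2,0,0,0,0,0.2,0,0,0,0,0.2,0,0,0,0,0.2,0,0,0,0]
}}

```text
time: 4.05
eef_pos: [0.5954, -0.0986, 0.2377]
eef_rot: [[0.0, -0.267, 0.964], [-0.0, 0.964, 0.267], [-1.0, -0.0, 0.0]]
ft_force: [-0.2, -0.5, 2.1]
gripper_width: 0.0007
```

```bash
python3 - <<'E'
from h import *
st()
for n,f,(r0,r1,c0,c1) in (('scene',3.3,(90,250,200,420)),):
    im=env.snapshot(n);cv2.imwrite(f'pics/{n}2.png',cv2.resize(im[r0:r1,c0:c1],None,fx=f,fy=f,interpolation=cv2.INTER_CUBIC))
E
```

```text
t 4.05 tcp [ 0.5954 -0.0986  0.2377] tip in S [-0.0658  0.0008  0.2157] yawerr 0.2 down [ 0. -0. -1.] F [-0.24 -0.45  2.12] w 0.001 j6 [ -20.   20.   81.   -0.   79. -125.]
```

View pics/scene2.png

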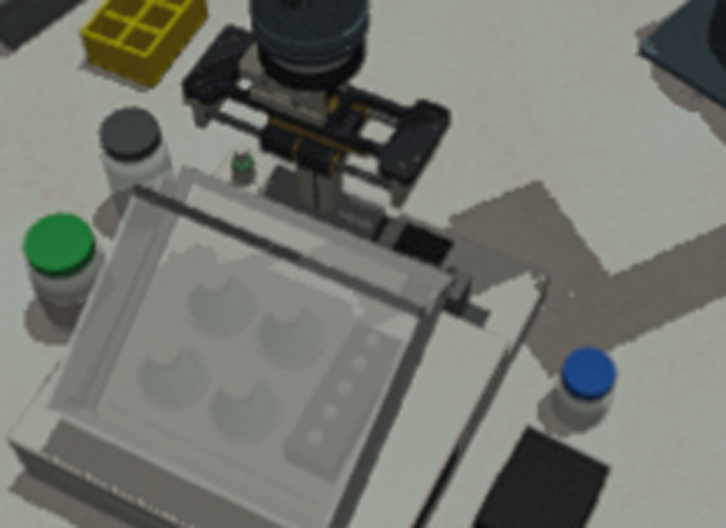

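>>> {"fn": "apply_moves", "kwargs": {
  "targets": [0.28,0,-0.14,0,0,0.28,0,-0.14,0,0,0.28,0,-0.14,0,0,0.28,0,-0.14,0,0,0.28,0,-0.14,0,0,0.28,0,-0.14,0,0,0.28,0,-0.14,0,0,0.28,0,-0.14,0,0,0.28,0,-0.14,0,0,0.28,0,-0.14,0,0]
}}

```text
time: 4.93
eef_pos: [0.5819, -0.1024, 0.2094]
eef_rot: [[0.001, -0.267, 0.964], [0.0, 0.964, 0.267], [-1.0, -0.0, 0.001]]
ft_force: [1.6, 0.5, 0.2]
gripper_width: 0.0001
```

```bash
python3 -c "
from h import *
st()"
```

```text
t 4.93 tcp [ 0.5819 -0.1024  0.2094] tip in S [-0.0798  0.0008  0.1874] yawerr 0.2 down [ 0.001  0.    -1.   ] F [1.6  0.48 0.17] w 0.0 j6 [ -21.   20.   85.    0.   75. -126.]
```

```bash
python3 - <<'E'
from h import *
for n,f,(r0,r1,c0,c1) in (('scene',3.3,(90,250,200,420)),):
    im=env.snapshot(n);cv2.imwrite(f'pics/{n}3.png',cv2.resize(im[r0:r1,c0:c1],None,fx=f,fy=f,interpolation=cv2.INTER_CUBIC))
st()
E
```

```text
t 4.98 tcp [ 0.5814 -0.1023  0.2088] tip in S [-0.0803  0.001   0.1868] yawerr 0.2 down [-0.001  0.    -1.   ] F [ 0.74 -0.59 -0.21] w 0.0 j6 [ -21.   20.   85.    0.   75. -126.]
```

View pics/scene3.png

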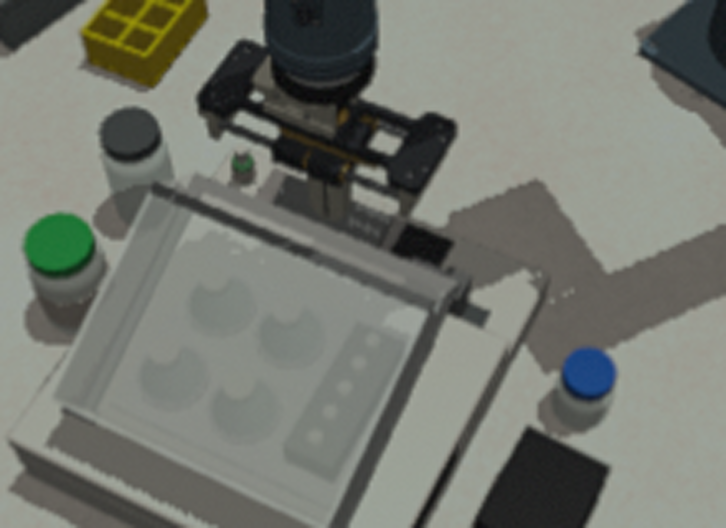

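>>> {"fn": "apply_moves", "kwargs": {
  "targets": [0.3,0,-0.1,0,0,0.3,0,-0.11,0,0,0.3,0,-0.1,0,0,0.3,0,-0.11,0,0,0.3,0,-0.1,0,0,0.3,0,-0.11,0,0,0.3,0,-0.1,0,0,0.3,0,-0.11,0,0,0.3,0,-0.1,0,0,0.3,0,-0.11,0,0]
}}

```text
time: 5.82
eef_pos: [0.5719, -0.1051, 0.1794]
eef_rot: [[0.001, -0.267, 0.964], [0.0, 0.964, 0.267], [-1.0, -0.0, 0.001]]
ft_force: [0.4, -0.7, 0.3]
gripper_width: 0.0006
```

>>> {"fn": "apply_moves", "kwargs": {
  "targets": [0.31,0,-0.07,0,0,0.31,0,-0.06,0,0,0.31,0,-0.07,0,0,0.31,0,-0.06,0,0,0.31,0,-0.07,0,0,0.31,0,-0.06,0,0,0.31,0,-0.07,0,0,0.31,0,-0.06,0,0,0.31,0,-0.07,0,0,0.31,0,-0.06,0,0]
}}

```text
time: 6.65
eef_pos: [0.5655, -0.1069, 0.1484]
eef_rot: [[0.0, -0.267, 0.964], [-0.0, 0.964, 0.267], [-1.0, -0.0, 0.0]]
ft_force: [0.5, 0.6, -0.2]
gripper_width: 0.0006
```

```bash
python3 -c "
from h import *
st()"
```

```text
t 6.65 tcp [ 0.5655 -0.1069  0.1484] tip in S [-0.0968  0.0007  0.1264] yawerr 0.2 down [ 0. -0. -1.] F [ 0.52  0.55 -0.25] w 0.001 j6 [ -22.   22.   92.    0.   67. -127.]
```

```bash
python3 - <<'E'
from h import *
for n,f,(r0,r1,c0,c1) in (('scene',3.3,(90,250,200,420)),):
    im=env.snapshot(n);cv2.imwrite(f'pics/{n}4.png',cv2.resize(im[r0:r1,c0:c1],None,fx=f,fy=f,interpolation=cv2.INTER_CUBIC))
s=np.load('s.npy')
for a in (0,.1,.2,.3):print(a,((proj('scene',S2W(s,hoodS(a,[(-.188,.14,.072),(-.188,-.14,.072),(-.255,.05,.008)])))-[200,90])*3.3).round().tolist())
st()
E
```

```text
0 [[463.0, 318.0], [168.0, 191.0], [400.0, 259.0]]
0.1 [[460.0, 314.0], [160.0, 185.0], [399.0, 245.0]]
0.2 [[455.0, 312.0], [151.0, 181.0], [397.0, 232.0]]
0.3 [[450.0, 313.0], [140.0, 179.0], [393.0, 221.0]]
t 6.7 tcp [ 0.5651 -0.1068  0.1477] tip in S [-0.0972  0.0009  0.1257] yawerr 0.2 down [-0.001  0.    -1.   ] F [ 1.49 -0.5   0.03] w 0.0 j6 [ -22.   22.   92.   -0.   66. -127.]
```

View pics/scene4.png

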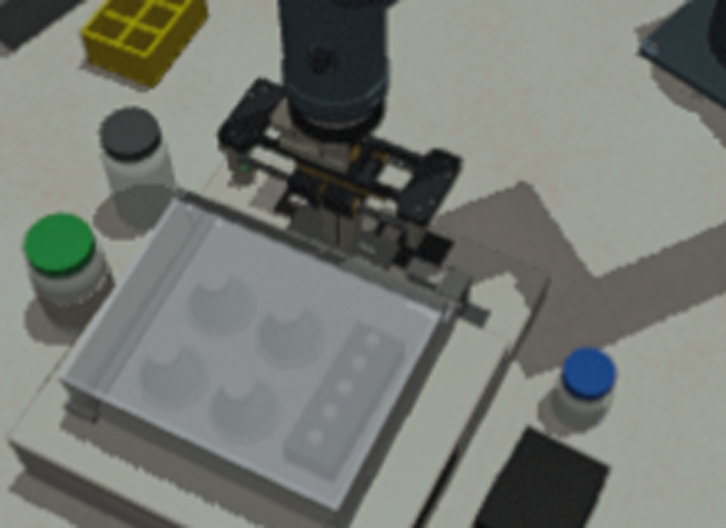

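>>> {"fn": "apply_moves", "kwargs": {
  "targets": [0.22,0,-0.02,0,0,0.22,0,-0.02,0,0,0.22,0,-0.02,0,0,0.22,0,-0.02,0,0,0.22,0,-0.02,0,0,0.22,0,-0.02,0,0,0.22,0,-0.02,0,0,0.2,0,-0.02,0,0,0.2,0,-0.02,0,0,0.2,0,-0.02,0,0]
}}

```text
time: 7.53
eef_pos: [0.5636, -0.1074, 0.1271]
eef_rot: [[0.0, -0.267, 0.964], [-0.0, 0.964, 0.267], [-1.0, -0.0, 0.0]]
ft_force: [1.0, 0.6, 0.6]
gripper_width: 0.0006
```

```bash
python3 -c "
from h import *
st()"
```

```text
t 7.53 tcp [ 0.5636 -0.1074  0.1271] tip in S [-0.0987  0.0007  0.1051] yawerr 0.2 down [ 0. -0. -1.] F [1.05 0.61 0.58] w 0.001 j6 [ -22.   23.   93.    0.   64. -127.]
```

Now to the stop, in small steps.

>>> {"fn": "apply_moves", "kwargs": {
  "targets": [0.15,0,0,0,0,0.15,0,0,0,0,0.1,0,0,0,0,0.1,0,0,0,0,0,0,0,0,0]
}}

```text
time: 7.95
eef_pos: [0.5635, -0.1074, 0.1223]
eef_rot: [[0.0, -0.267, 0.964], [-0.0, 0.964, 0.267], [-1.0, -0.0, 0.0]]
ft_force: [0.7, -0.1, -0.3]
gripper_width: 0.0007
```

```bash
python3 -c "
from h import *
st()"
```

```text
t 7.95 tcp [ 0.5635 -0.1074  0.1223] tip in S [-0.0988  0.0007  0.1003] yawerr 0.2 down [ 0. -0. -1.] F [ 0.69 -0.05 -0.29] w 0.001 j6 [ -22.   23.   94.    0.   63. -127.]
```

>>> {"fn": "apply_moves", "kwargs": {
  "targets": [0.1,0,0,0,0,0.1,0,0,0,0]
}}

```text
time: 8.12
eef_pos: [0.5636, -0.1074, 0.1221]
eef_rot: [[0.001, -0.267, 0.964], [-0.0, 0.964, 0.267], [-1.0, -0.001, 0.001]]
ft_force: [-6.5, 2.1, 21.6]
gripper_width: 0.0004
```

>>> {"fn": "apply_moves", "kwargs": {
  "targets": [0.1,0,0,0,0,0,0,0,0,0]
}}

```text
time: 8.28
eef_pos: [0.5636, -0.1074, 0.1221]
eef_rot: [[0.001, -0.267, 0.964], [-0.001, 0.964, 0.267], [-1.0, -0.001, 0.001]]
ft_force: [-6.7, 2.3, 20.3]
gripper_width: 0.0002
```

```bash
python3 - <<'E'
from h import *
st()
for n,f,(r0,r1,c0,c1) in (('scene',3.3,(90,250,200,420)),('top',3.8,(105,260,270,425))):
    im=env.snapshot(n);cv2.imwrite(f'pics/{n}5.png',cv2.resize(im[r0:r1,c0:c1],None,fx=f,fy=f,interpolation=cv2.INTER_CUBIC))
E
```

```text
t 8.28 tcp [ 0.5636 -0.1074  0.1221] tip in S [-0.0988  0.0007  0.1001] yawerr 0.22 down [ 0.001 -0.001 -1.   ] F [-6.74  2.29 20.31] w 0.0 j6 [ -22.   23.   94.   -0.   63. -127.]
```

View pics/scene5.png

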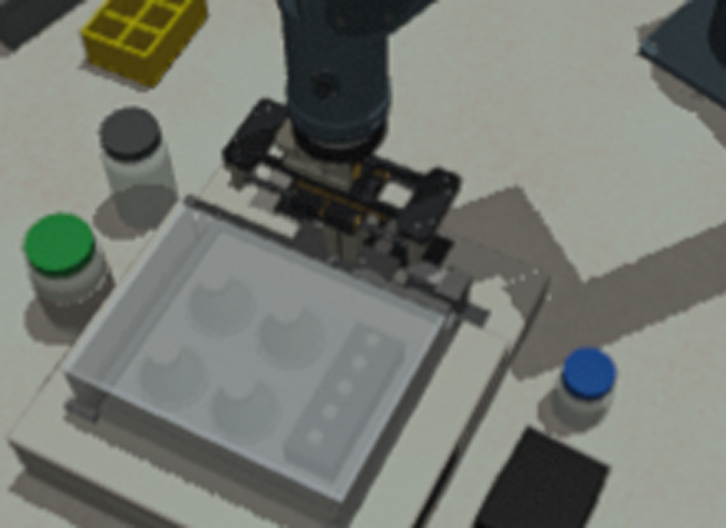

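View pics/top5.png

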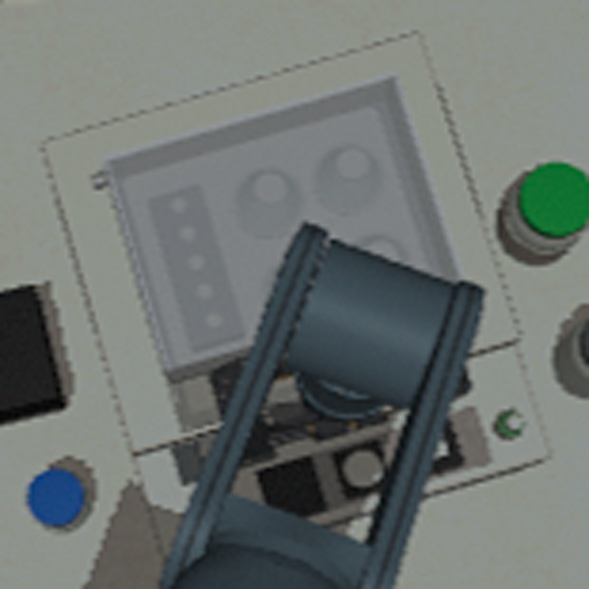

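>>> {"fn": "apply_moves", "kwargs": {
  "targets": [-0.3,0,0,0,0,-0.7,0,0,0,0,-2,0,0,0,0,-2.5,0,0,0,0,-2.5,0,0,0,0,0,3,-0.3,0,0,0,3,-0.3,0,0,0,3,-0.4,0,0,0,3,0,0,0,0,2.7,0,0,0,0,0,0,0,0]
}}

```text
time: 9.3
eef_pos: [0.5128, 0.0356, 0.1994]
eef_rot: [[-0.001, -0.27, 0.963], [0.002, 0.963, 0.27], [-1.0, 0.002, -0.001]]
ft_force: [-0.8, 0.4, 0.2]
gripper_width: 0.0006
```

```bash
python3 - <<'E'
from h import *
st()
for n,f,(r0,r1,c0,c1) in (('scene',3.3,(90,250,200,420)),('top',3.8,(105,260,270,425))):
    im=env.snapshot(n);cv2.imwrite(f'pics/{n}6.png',cv2.resize(im[r0:r1,c0:c1],None,fx=f,fy=f,interpolation=cv2.INTER_CUBIC))
p=env.camera_params('wrist');im=env.snapshot('wrist');cv2.imwrite('pics/w6.png',im)
json.dump({k:np.array(v).tolist() for k,v in p.items()},open('w6.json','w'))
E
```

```text
t 9.3 tcp [0.5128 0.0356 0.1994] tip in S [-0.1101  0.1521  0.1774] yawerr 0.38 down [-0.001  0.002 -1.   ] F [-0.83  0.42  0.22] w 0.001 j6 [  -9.   13.   96.    0.   71. -114.]
```

View pics/scene6.png

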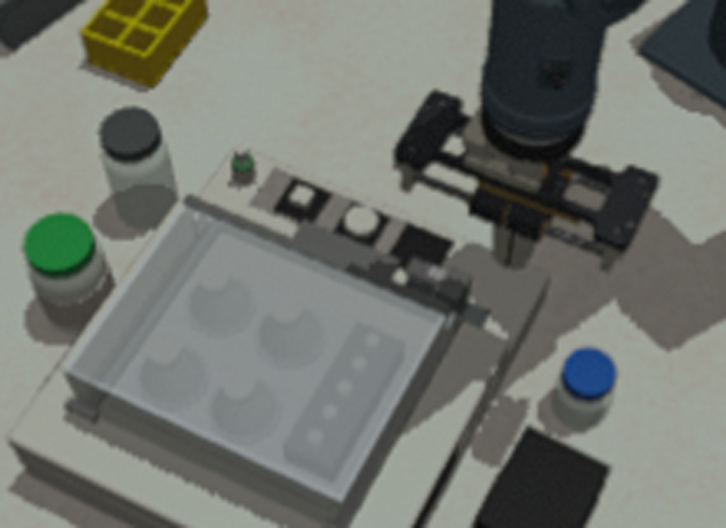

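View pics/w6.png

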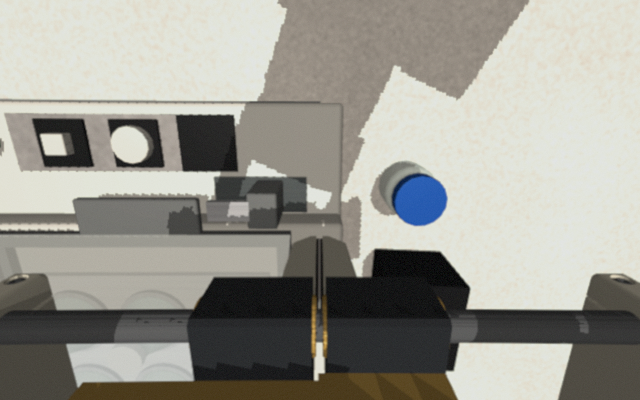

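```bash
python3 - <<'E'
from h import *
p=json.load(open('w6.json'));s=np.load('s.npy')
a=cv2.imread('pics/w6.png')[90:250,60:360];cv2.imwrite('pics/w6c.png',cv2.resize(a,None,fx=2.6,fy=2.6,interpolation=cv2.INTER_CUBIC))
print('block top',W2S(s,onz('wrist',[(282,192),(281,228),(248,228)],.11,p)))
print('start',W2S(s,onz('wrist',[(130,144)],.074,p)),'stop',W2S(s,onz('wrist',[(53,144)],.074,p)))
print('corner',W2S(s,onz('wrist',[(342,104)],.06,p)))
E
```

```text
block top [[-0.1251686   0.11919104  0.11      ]
 [-0.09536371  0.11753171  0.11      ]
 [-0.09523607  0.09123074  0.11      ]]
start [[-0.15655973 -0.0122681   0.074     ]] stop [[-0.15595768 -0.07616701  0.074     ]]
corner [[-0.19021111  0.16714296  0.06      ]]
```

View pics/w6c.png

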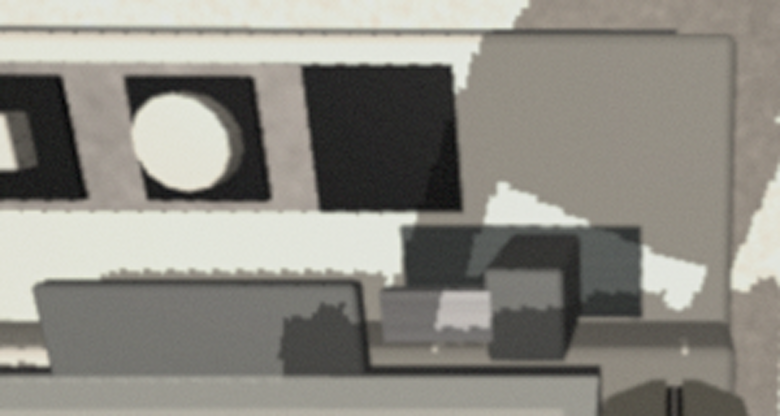

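>>> {"fn": "apply_moves", "kwargs": {
  "targets": [2,0,0,0,0,2,0,0,0,0,2,0,0,0,0,1.5,0,0,0,0,1,0,0,0,0,0.7,0,0,0,0,0,0,0,0,0]
}}

```text
time: 10.03
eef_pos: [0.5142, 0.0309, 0.106]
eef_rot: [[-0.002, -0.266, 0.964], [0.0, 0.964, 0.266], [-1.0, 0.001, -0.002]]
ft_force: [-0.1, 0.5, 0.4]
gripper_width: 0.0003
```

```bash
python3 -c "
from h import *
st()"
```

```text
t 10.03 tcp [0.5142 0.0309 0.106 ] tip in S [-0.11    0.1471  0.084 ] yawerr 0.14 down [-0.002  0.    -1.   ] F [-0.13  0.54  0.37] w 0.0 j6 [  -9.   19.  103.   -0.   58. -114.]
```

>>> {"fn": "apply_moves", "kwargs": {
  "targets": [0,-0.4,0,0,0,0,-0.4,0,0,0,0,-0.3,0,0,0,0,-0.25,0,0,0,0,-0.25,0,0,0,0,-0.25,0,0,0,0,-0.25,0,0,0]
}}

```text
time: 10.62
eef_pos: [0.5204, 0.0114, 0.1076]
eef_rot: [[0.001, -0.267, 0.964], [0.0, 0.964, 0.267], [-1.0, 0.0, 0.001]]
ft_force: [0.1, 1.8, 1.6]
gripper_width: 0.0009
```

>>> {"fn": "apply_moves", "kwargs": {
  "targets": [0,-0.25,0,0,0,0,-0.25,0,0,0,0,-0.25,0,0,0,0,-0.25,0,0,0,0,-0.25,0,0,0,0,-0.25,0,0,0,0,-0.25,0,0,0]
}}

```text
time: 11.2
eef_pos: [0.525, -0.0057, 0.1072]
eef_rot: [[0.0, -0.267, 0.964], [0.0, 0.964, 0.267], [-1.0, 0.0, 0.0]]
ft_force: [-0.1, 1.8, 2.0]
gripper_width: 0.0004
```

```bash
python3 -c "
from h import *
st()"
```

```text
t 11.2 tcp [ 0.525  -0.0057  0.1072] tip in S [-0.1092  0.109   0.0852] yawerr 0.2 down [ 0.  0. -1.] F [-0.07  1.77  2.04] w 0.0 j6 [ -13.   20.  102.    0.   59. -118.]
```

>>> {"fn": "apply_moves", "kwargs": {
  "targets": [0,-0.2,0,0,0,0,-0.15,0,0,0,0,-0.1,0,0,0,0,-0.1,0,0,0]
}}

```text
time: 11.53
eef_pos: [0.5264, -0.0109, 0.1072]
eef_rot: [[0.0, -0.267, 0.964], [0.0, 0.964, 0.267], [-1.0, 0.0, 0.0]]
ft_force: [0.1, 1.8, 0.8]
gripper_width: 0.0003
```

>>> {"fn": "apply_moves", "kwargs": {
  "targets": [0,-0.1,0,0,0,0,-0.1,0,0,0]
}}

```text
time: 11.7
eef_pos: [0.5269, -0.0128, 0.1073]
eef_rot: [[-0.0, -0.267, 0.964], [0.0, 0.964, 0.267], [-1.0, 0.0, 0.0]]
ft_force: [0.2, 1.7, 1.7]
gripper_width: 0.0007
```

```bash
python3 -c "
from h import *
st()"
```

```text
t 11.7 tcp [ 0.5269 -0.0128  0.1073] tip in S [-0.1092  0.1017  0.0853] yawerr 0.21 down [-0.  0. -1.] F [0.24 1.72 1.66] w 0.001 j6 [ -14.   20.  101.    0.   59. -119.]
```

>>> {"fn": "apply_moves", "kwargs": {
  "targets": [0,-0.1,0,0,0,0,-0.05,0,0,0]
}}

```text
time: 11.87
eef_pos: [0.527, -0.0131, 0.1073]
eef_rot: [[-0.001, -0.267, 0.964], [0.002, 0.964, 0.267], [-1.0, 0.002, -0.0]]
ft_force: [-0.2, 7.1, 3.9]
gripper_width: 0.0005
```

>>> {"fn": "apply_moves", "kwargs": {
  "targets": [0,-0.1,0,0,0,0,-0.05,0,0,0]
}}

```text
time: 12.03
eef_pos: [0.527, -0.0133, 0.1073]
eef_rot: [[-0.001, -0.267, 0.964], [0.004, 0.964, 0.267], [-1.0, 0.004, -0.0]]
ft_force: [-1.1, 12.5, 5.0]
gripper_width: 0.0008
```

>>> {"fn": "apply_moves", "kwargs": {
  "targets": [0,-0.1,0,0,0,0,-0.05,0,0,0]
}}

```text
time: 12.2
eef_pos: [0.5271, -0.0135, 0.1073]
eef_rot: [[-0.002, -0.266, 0.964], [0.006, 0.964, 0.266], [-1.0, 0.006, -0.0]]
ft_force: [-2.8, 17.5, 7.5]
gripper_width: 0.0007
```

>>> {"fn": "apply_moves", "kwargs": {
  "targets": [0,0.3,0,0,0,0,0.5,0,0,0,0,1,0,0,0,-1.5,0,0,0,0,-2.5,0,0,0,0,-3,0,0,0,0,-3,0,0,0,0,0,-2,-1,0,0,0,-3,-1.5,0,0,0,-3,-1.5,0,0,0,0,0,0,0]
}}

```text
time: 13.12
eef_pos: [0.5054, -0.092, 0.2074]
eef_rot: [[-0.0, -0.264, 0.965], [-0.003, 0.965, 0.264], [-1.0, -0.003, -0.001]]
ft_force: [0.1, -0.4, 0.6]
gripper_width: 0.0008
```

```bash
python3 - <<'E'
from h import *
st()
for n,f,(r0,r1,c0,c1) in (('scene',3.3,(90,250,200,420)),('top',3.8,(105,260,270,425))):
    im=env.snapshot(n);cv2.imwrite(f'pics/{n}7.png',cv2.resize(im[r0:r1,c0:c1],None,fx=f,fy=f,interpolation=cv2.INTER_CUBIC))
p=env.camera_params('wrist');im=env.snapshot('wrist');cv2.imwrite('pics/w7.png',im)
json.dump({k:np.array(v).tolist() for k,v in p.items()},open('w7.json','w'))
E
```

```text
t 13.12 tcp [ 0.5054 -0.092   0.2074] tip in S [-0.1509  0.0308  0.1854] yawerr 0.01 down [-0.    -0.003 -1.   ] F [ 0.05 -0.35  0.58] w 0.001 j6 [ -23.   13.   96.   -0.   72. -128.]
```

View pics/scene7.png

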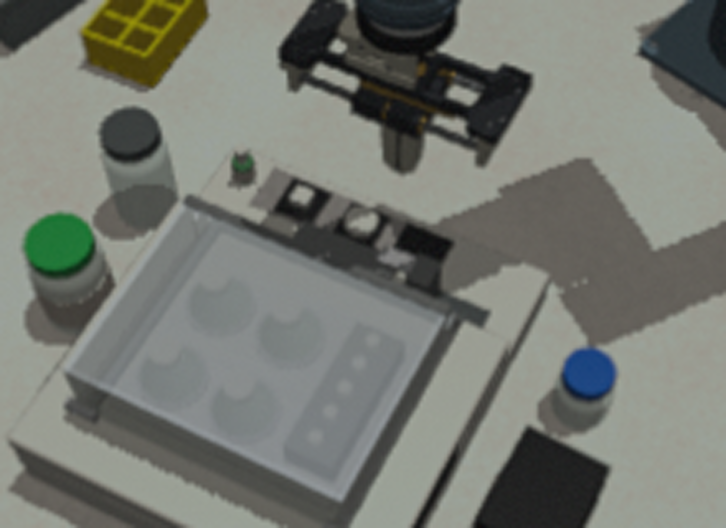

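View pics/w7.png

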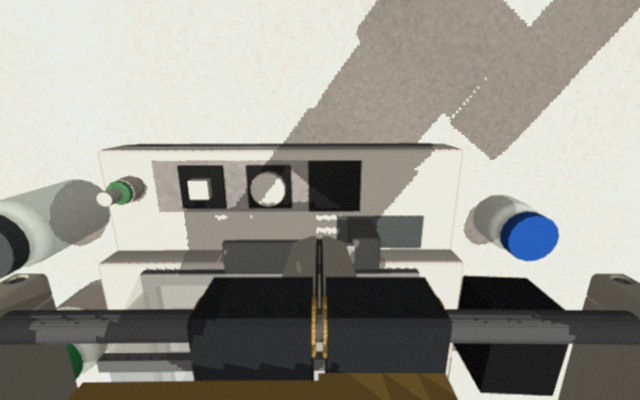

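```bash
python3 - <<'E'
from h import *
p=json.load(open('w7.json'));s=np.load('s.npy')
print('block',W2S(s,onz('wrist',[(379,240),(379,268),(355,242)],.11,p)))
print('start',W2S(s,onz('wrist',[(268,189)],.074,p)),'stop',W2S(s,onz('wrist',[(199,189)],.074,p)))
a=cv2.imread('pics/w7.png')[140:290,90:390];cv2.imwrite('pics/w7c.png',cv2.resize(a,None,fx=2.6,fy=2.6,interpolation=cv2.INTER_CUBIC))
E
```

```text
block [[-0.12217122  0.08385166  0.11      ]
 [-0.09612661  0.08525496  0.11      ]
 [-0.12034519  0.06393041  0.11      ]]
start [[-0.15656629 -0.01260971  0.074     ]] stop [[-0.15655785 -0.07528104  0.074     ]]
```

View pics/w7c.png

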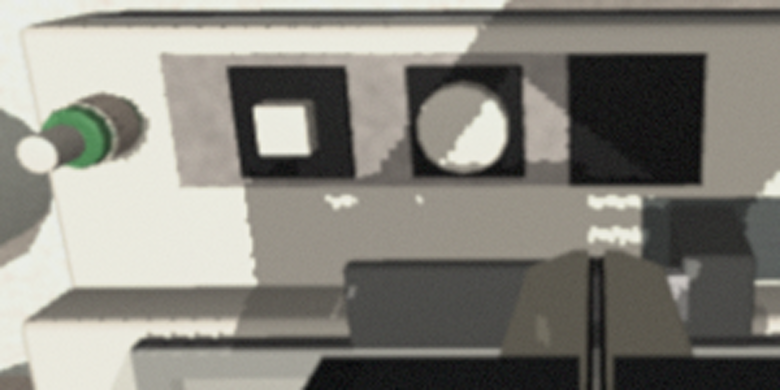

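>>> {"fn": "apply_moves", "kwargs": {
  "targets": [1,-1.5,-0.2,0,0,1,-1.5,-0.2,0,0,1,-1.3,-0.2,0,0,2.5,0,0,0,0,2.5,0,0,0,0,1.3,0,0,0,0,0.8,0,0,0,0,0,0,0,0,0]
}}

```text
time: 13.93
eef_pos: [0.5108, -0.1293, 0.1042]
eef_rot: [[-0.004, -0.268, 0.964], [0.002, 0.964, 0.268], [-1.0, 0.003, -0.003]]
ft_force: [-0.1, 0.5, 0.1]
gripper_width: 0.0006
```

```bash
python3 - <<'E'
from h import *
st()
for n,f,(r0,r1,c0,c1) in (('scene',3.3,(90,250,200,420)),):
    im=env.snapshot(n);cv2.imwrite(f'pics/{n}8.png',cv2.resize(im[r0:r1,c0:c1],None,fx=f,fy=f,interpolation=cv2.INTER_CUBIC))
E
```

```text
t 13.93 tcp [ 0.5108 -0.1293  0.1042] tip in S [-0.1556 -0.0064  0.0822] yawerr 0.24 down [-0.004  0.002 -1.   ] F [-0.05  0.53  0.1 ] w 0.001 j6 [ -26.   20.  101.    0.   59. -132.]
```

View pics/scene8.png

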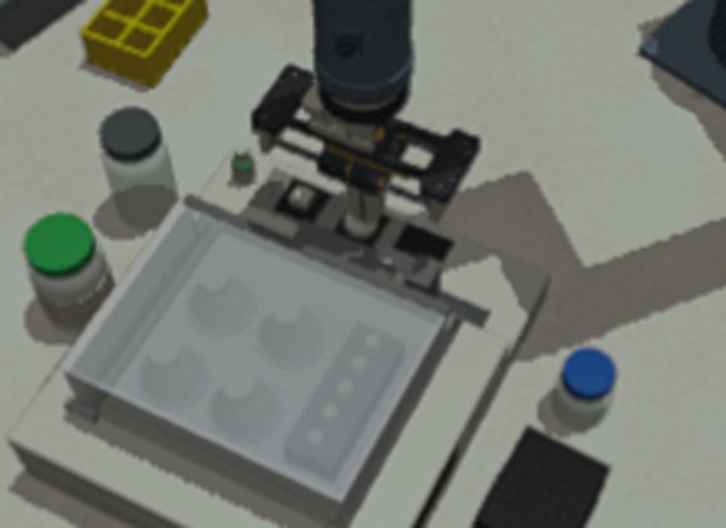

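>>> {"fn": "apply_moves", "kwargs": {
  "targets": [0,-0.4,0,0,0,0.3,0,0,0,0,0.3,0,0,0,0,0,0,0,0,0]
}}

```text
time: 14.32
eef_pos: [0.513, -0.1345, 0.1004]
eef_rot: [[0.0, -0.267, 0.964], [-0.0, 0.964, 0.267], [-1.0, -0.0, 0.0]]
ft_force: [0.2, -0.4, -0.4]
gripper_width: 0.0003
```

```bash
python3 -c "
from h import *
st()"
```

```text
t 14.32 tcp [ 0.513  -0.1345  0.1004] tip in S [-0.1548 -0.0121  0.0784] yawerr 0.19 down [ 0. -0. -1.] F [ 0.2  -0.44 -0.43] w 0.0 j6 [ -27.   21.  101.    0.   58. -132.]
```

Centred above the key at z 0.0784. Press in small steps.

>>> {"fn": "apply_moves", "kwargs": {
  "targets": [0.2,0,0,0,0,0.2,0,0,0,0,0.2,0,0,0,0,0.1,0,0,0,0,0,0,0,0,0]
}}

```text
time: 14.73
eef_pos: [0.513, -0.1344, 0.0933]
eef_rot: [[0.0, -0.267, 0.964], [-0.0, 0.964, 0.267], [-1.0, -0.0, 0.0]]
ft_force: [0.1, 0.1, 2.1]
gripper_width: 0.0003
```

>>> {"fn": "apply_moves", "kwargs": {
  "targets": [0.1,0,0,0,0,0.1,0,0,0,0]
}}

```text
time: 14.9
eef_pos: [0.513, -0.1345, 0.0915]
eef_rot: [[0.0, -0.267, 0.964], [-0.0, 0.964, 0.267], [-1.0, -0.0, 0.0]]
ft_force: [-1.2, -0.4, 3.1]
gripper_width: 0.0004
```

>>> {"fn": "apply_moves", "kwargs": {
  "targets": [0.1,0,0,0,0,0,0,0,0,0]
}}

```text
time: 15.07
eef_pos: [0.513, -0.1345, 0.0912]
eef_rot: [[0.001, -0.267, 0.964], [-0.0, 0.964, 0.267], [-1.0, -0.001, 0.0]]
ft_force: [-1.8, 0.4, 9.9]
gripper_width: 0.001
```

>>> {"fn": "apply_moves", "kwargs": {
  "targets": [0.1,0,0,0,0,0,0,0,0,0]
}}

```text
time: 15.23
eef_pos: [0.5131, -0.1345, 0.0911]
eef_rot: [[0.001, -0.267, 0.964], [-0.001, 0.964, 0.267], [-1.0, -0.001, 0.001]]
ft_force: [-5.7, 1.8, 17.7]
gripper_width: 0.0003
```

>>> {"fn": "apply_moves", "kwargs": {
  "targets": [-0.3,0,0,0,0,-0.3,0,0,0,0,-0.4,0,0,0,0,-1,0,0,0,0,-2,0,0,0,0,-3,0,0,0,0,-3,0,0,0,0,-3,0,0,0,0,-3,0,0,0,0,0,0,-2,0,0,0,0,0,0,0]
}}

```text
time: 16.15
eef_pos: [0.4927, -0.1403, 0.2518]
eef_rot: [[0.002, -0.267, 0.964], [-0.002, 0.964, 0.267], [-1.0, -0.003, 0.002]]
ft_force: [-0.0, -0.1, -1.0]
gripper_width: 0.0005
```

```bash
python3 - <<'E'
from h import *
st()
for n,f,(r0,r1,c0,c1) in (('scene',3.3,(90,250,200,420)),('top',3.8,(105,260,270,425))):
    im=env.snapshot(n);cv2.imwrite(f'pics/{n}9.png',cv2.resize(im[r0:r1,c0:c1],None,fx=f,fy=f,interpolation=cv2.INTER_CUBIC))
    cv2.imwrite(f'pics/{n}9f.png',im)
im=env.snapshot('wrist');cv2.imwrite('pics/w9.png',im)
E
```

```text
t 16.15 tcp [ 0.4927 -0.1403  0.2518] tip in S [-0.1758 -0.0124  0.2298] yawerr 0.2 down [ 0.002 -0.002 -1.   ] F [-0.05 -0.13 -0.98] w 0.0 j6 [ -28.   10.   92.   -0.   77. -134.]
```

View pics/scene9.png

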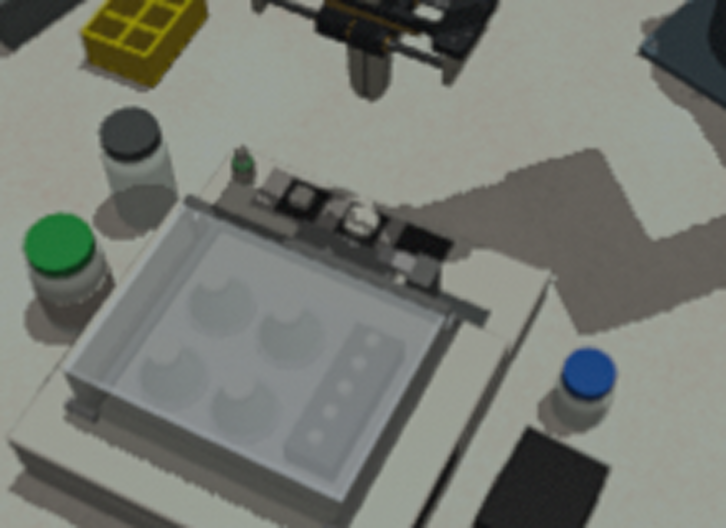

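View pics/w9.png

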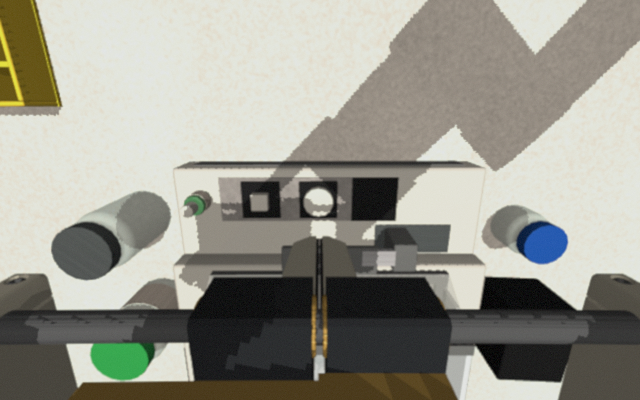

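View pics/top9f.png

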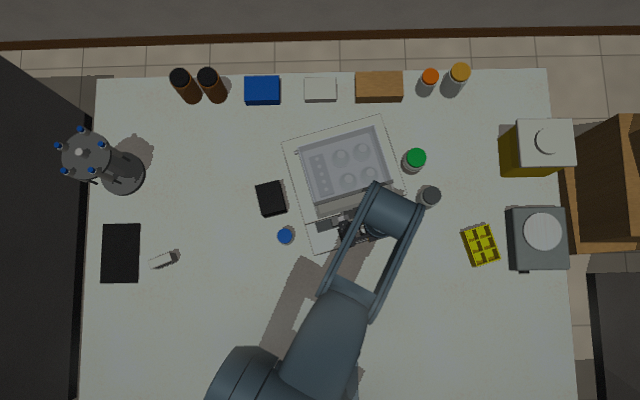

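```bash
python3 -c "
from h import *
env.finish_job();st()"
```

```text
the job is handed in; nothing more can be done
the job is handed in; nothing more can be done
```

The shaker job is done in the order asked and handed in at about 16.3 s. The hood is shut, the latch is across, and the start key was pressed and let up. `finish_job` gave no verdict.

- **Hood:** I pushed the lip down slowly along its arc, at about 40 mm/s. It stopped with the fingertip at 100 mm above the bench, the stated shut height, and the force rose to about 20 N there. It looked shut in the later pictures. The force readings during most of the descent were near zero, below the 2–6 N stated, though the pictures showed the hood moving down with the finger.
- **Latch:** I slid it until it hit its stop, where the force rose from about 2 N to 17 N. The pictures put the block's travel at about 31 mm against the nominal 30 mm, within measuring error. I did not get a clear view of the tongue over the lip because the gripper hid it.
- **Start key:** It bottomed out with the fingertip at 69 mm above the bench, as expected, at about 18 N, and I then lifted clear. In the last pictures it appears to be up, judged by eye only.
- **Bystanders:** The stop key was not touched. The vial, jars, boxes and timer look unmoved in the final pictures, and the gripper was clear of everything at hand-in.

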